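# Bring up the battery in the push-push dock

## Robot

A 6-joint arm with a two-finger parallel gripper is mounted at the origin on a cart in front of the work surface, level with it; the furniture and walls round the work are solid. World frame = base frame: x ahead of the robot, y to its left, z up, the work surface at z = 0. Lengths are in mm, angles in rad, forces in N, time in s.
With the tool pointing down it reaches from about 350 to 975 mm from the base axis. Payload 7.1 kg.
Tool frame: the origin (TCP) lies on the front face of the gripper's body, between the roots of the fingers; the fingertips stand 80 mm ahead of it and the grasp point (between the pads) lies 61 mm ahead of it (env.tips_ahead is the distance from the TCP to the fingertips, in mm); z points along the fingers, y is the direction in which the jaws open and shut (so a half turn about z gives the same grasp; the last joint's range is limited). The gripper opens to 88 mm and grips with 3 to 60 N. Pads are 20 mm wide; open, the fingers measure 115 mm over their backs; the gripper's body (75 mm by 178 mm) begins 61 mm behind the grasp point.
Start: joints at [1.172, 0.423, 1.63, -0, 1.089, -0.019], TCP at [231.677, 580.458, 302.675] pointing down, gripper open.
Joint ranges: [-3, 3], [-0.9, 2.11], [0.09, 2.58], [-1.31, 4.45], [0.11, 2.69], [-2.54, 2.54]. Speed limits (rad/s): [2.39, 2.39, 3.01, 3.14, 3.14, 3.14].

## Interface

Orientations are given as a unit quaternion [x, y, z, w].
In Python, from station import env, set_gripper, viewer, workorder gives the robot as it stands. Calls block until the motion is done:
- env.reach(position, orientation): joint-space move of the TCP to a pose.
- env.move_l(position, rot=None, rate=150, f_stop=None): straight line of the TCP; rot=None keeps the orientation; rate is the mean speed in mm/s. With f_stop (N) it stops when the force on the tool has changed by that much, and returns True; else False.
- env.move_joints(angles): joint-space move.
- set_gripper(opening): finger opening in mm; the grip force is fixed at half the most; returns when the fingers have stopped.
- env.hold(seconds).
- env.ik(position, orientation): joint angles nearest the present ones, or None.
- env.read_state(): the state.
- viewer.camera(name): name is "scene" or "top"; returns the picture (400x640x3 uint8, blue, green, red); there is no depth.
- viewer.camera_params(name): a dict with "fx", "fy", "cx", "cy" (pixels), "pose" (4x4, takes a point from camera to world coordinates). Camera axes: x right, y up, looking along -z (the intrinsics and any distortion apply to the point x, -y, -z); pixel columns grow to the right and rows downward; lengths in mm; the calibration is good to about 2 mm. A picture is of the moment at which its call begins. camera_params takes no time and is no camera call.
A pose or a line that the arm cannot do raises env.IKError and nothing moves.
- workorder.sign_off(): hands the job in, once; it reports no verdict.
The state is a dict: "time_s": time; "qpos": joint angles; "dq": joint speeds; "tau": joint torques, N m; "tool_pos": TCP position; "orientation": TCP orientation; "force": force on the tool from outside, world axes, zero at the start; "wrist_torque": the same for the moment, N m; "width": finger opening in mm.
Only numpy, scipy, OpenCV 4.12 (cv2) and the standard library are available. Lean on these libraries where they do the work, as an engineer would, in place of code of your own. Each camera call takes 0.05 s, during which the arm holds its last target.

## Task

Make the bench battery dock ready for a battery change: pop up the carrier that holds the black battery block so that it stands raised, and lock the empty carrier, which stands raised now, down. Both work by push-push: pressing a carrier's rubber pad fully down and letting go locks a raised one and releases a locked one. The carrier with the small silver round cell must end locked down, as it is.

Things in the scene. Friction and masses are not known exactly. Their poses are not given: they have to be found in the camera images.
- dock_board: Fixed aluminium board, 128 x 272 x 8 mm, origin mid-underside on the desk, y along its length. On it three equal black open-topped housings (104 x 64 x 45 mm, fixed, 90 mm apart along y, any order; rims at z = 0.053 m). In each a grey carrier (86 x 43 mm) slides straight up and down on a spring: a black rubber press pad at its -x end, an open cradle for a cell at its +x end.
- battery_carrier_pad (a point): Top centre of the level rubber pad (32 x 38 mm) of the carrier with the black battery block (22 x 42 x 16 mm), which lies in its cradle, 41 mm along the point's +x; z is up. Starts locked. Pad top is at z = 0.081 m raised, 0.069 m locked, 0.062 m at the bottom stop.
- empty_carrier_pad (a point): The same point of the carrier with the empty cradle; same sizes and heights. Starts raised. Every carrier: pressing down takes 2 to 4 N, more if fast, then comes a hard stop. Pressed to within 1 mm of the stop and let go, a raised carrier stays locked and a locked one rises; every such press changes it over once, a shallower one may not.
- cell_carrier_pad (a point): The same point of the carrier that holds the small silver round cell (14 x 27 x 14 mm, lying in its cradle); same sizes, heights and latch. Starts locked.

How it is judged:
By the outcome, as a careful person would: the job done as asked, in the order asked, and still so for the second after the job is handed in, with the robot touching nothing.
It also fails if it takes over 35 s, if anything falls off the work surface, if the arm or the gripper's body presses on something with over 40 N, if the wrist force passes 120 N, or if a joint passes its speed limit or range.

## Working session

There is one attempt and no reset: what is moved stays moved. The work goes in short steps, each a Python script; the robot and the scene stay as the last script left them, time stands still between calls to the robot, and variables do not carry over. Pictures are saved under pics/ and viewed, and the job is handed in when it is done.

```bash
mkdir -p pics; python3 - <<'E'
from station import env, viewer
import cv2
for n in("scene","top"):
    cv2.imwrite(f"pics/{n}0.png",viewer.camera(n)); p=viewer.camera_params(n); print(n,p)
s=env.read_state();print(s["time_s"],s["force"],s["width"],s["orientation"],env.tips_ahead)
E
```

```text
scene {'fx': 371.3913287040559, 'fy': 371.3913287040559, 'cx': 325.81015849582263, 'cy': 192.39813530338083, 'pose': array([[ 8.58699760e-01,  3.19716263e-01, -4.00519954e-01,
         2.40169582e+02],
       [-5.11910270e-01,  4.98306570e-01, -6.99741694e-01,
        -4.94351742e+02],
       [-2.41370749e-02,  8.05898302e-01,  5.91561770e-01,
         5.89012504e+02],
       [ 0.00000000e+00,  0.00000000e+00,  0.00000000e+00,
         1.00000000e+00]])}
top {'fx': 431.2070228496534, 'fy': 431.2070228496534, 'cx': 317.0944188612922, 'cy': 196.07801325344488, 'pose': array([[-2.47649292e-02,  9.82449319e-01, -1.84878430e-01,
         4.04983868e+02],
       [-9.99684951e-01, -2.35816300e-02,  8.59684249e-03,
         8.64824080e+01],
       [ 4.08622731e-03,  1.85033085e-01,  9.82723797e-01,
         9.03139327e+02],
       [ 0.00000000e+00,  0.00000000e+00,  0.00000000e+00,
         1.00000000e+00]])}
0.1 [-0.08407442  0.33221804 -0.81478266] 87.52891283523392 [ 1.88768427e-01  9.82021397e-01 -6.59527039e-04 -1.47109533e-04] 80.0
```

View pics/scene0.png

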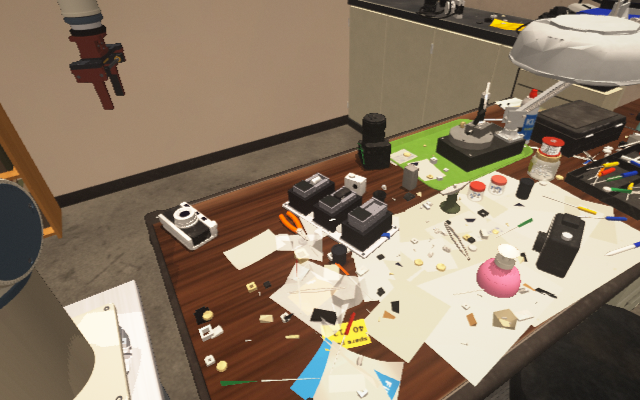

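View pics/top0.png

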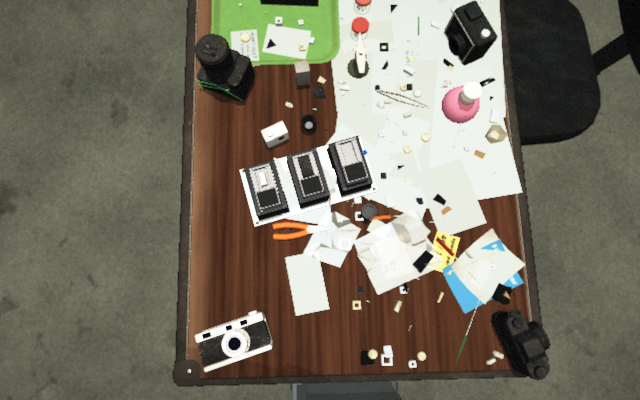

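```bash
python3 - <<'E'
import cv2
a=cv2.imread("pics/top0.png")[125:235,230:385]
cv2.imwrite("pics/topc.png",cv2.resize(a,None,fx=5,fy=5,interpolation=cv2.INTER_CUBIC))
a=cv2.imread("pics/scene0.png")[160:260,275:405]
cv2.imwrite("pics/scenec.png",cv2.resize(a,None,fx=6,fy=6,interpolation=cv2.INTER_CUBIC))
E
```

```text
(no output)
```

View pics/topc.png

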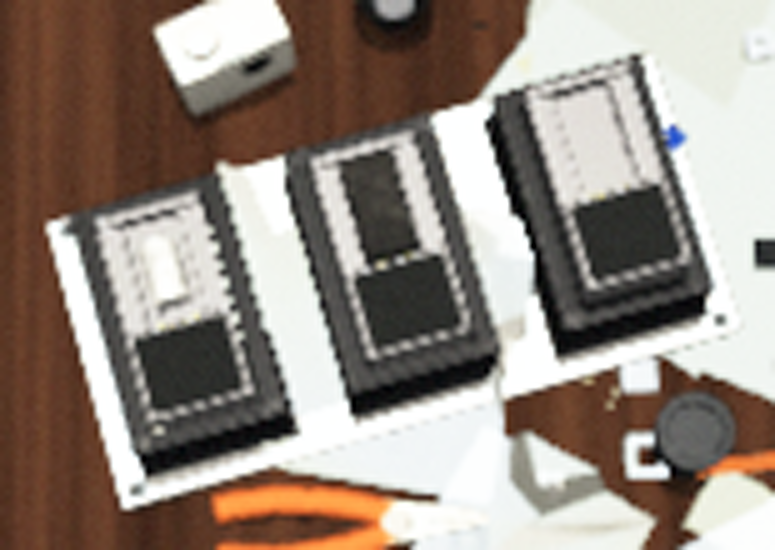

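View pics/scenec.png

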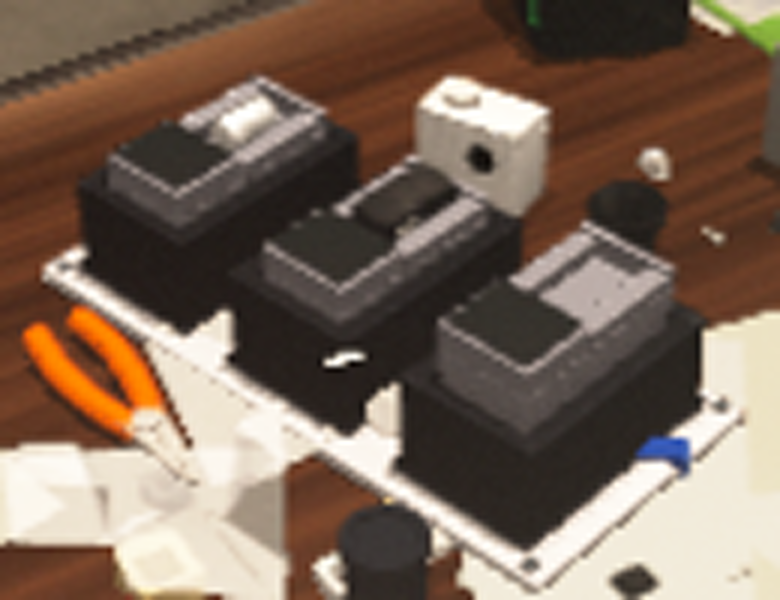

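The top crop shows the silver cell's carrier on the left, the battery's in the middle (pad at about 412,303 in the crop) and the empty raised one on the right (pad at about 631,238).

```bash
cat > h.py <<'E'
import numpy as np
from station import env, set_gripper, viewer, workorder
def ray(n,u,v,z):
    p=viewer.camera_params(n);T=p["pose"]
    d=T[:3,:3]@np.array([(u-p["cx"])/p["fx"],-(v-p["cy"])/p["fy"],-1]);o=T[:3,3]
    return o+d*(z-o[2])/d[2]
def proj(n,P):
    p=viewer.camera_params(n);T=p["pose"];q=T[:3,:3].T@(np.array(P)-T[:3,3])
    return p["cx"]+p["fx"]*q[0]/-q[2], p["cy"]-p["fy"]*q[1]/-q[2]
E
python3 - <<'E'
from h import *
t=lambda c,z:ray("top",(c[0]+.5)/5-.5+230,(c[1]+.5)/5-.5+125,z)
s=lambda c,z:ray("scene",(c[0]+.5)/6-.5+275,(c[1]+.5)/6-.5+160,z)
for n,c,d,z in(("cell",(192,364),(181,157),69),("bat",(412,303),(328,248),69),("emp",(631,238),(509,322),81)):
    print(n,t(c,z).round(1),s(d,z).round(1))
b=[t(c,8) for c in((50,220),(125,508),(740,325),(650,57))]
print(np.round(b,1),np.mean(b,0))
for i in range(4): e=b[(i+1)%4]-b[i];print(np.linalg.norm(e),np.degrees(np.arctan2(e[1],e[0])))
b=[s(c,8) for c in((43,270),(535,590),(745,413))];print(np.round(b,1))
for i in range(2): e=b[i+1]-b[i];print(np.linalg.norm(e),np.degrees(np.arctan2(e[1],e[0])))
E
```

```text
cell [561.6 175.8  69. ] [563.1 171.9  69. ]
bat [584.   88.7  69. ] [582.   88.1  69. ]
emp [605.5   2.2  81. ] [606.1   2.9  81. ]
[[637.1 242.7   8. ]
 [512.7 210.4   8. ]
 [584.3 -49.9   8. ]
 [703.8 -16.9   8. ]] [609.45395426  96.58599397   8.        ]
128.53166411056267 -165.45992528432484
269.99630720320573 -74.61856744155645
124.01396767490455 15.45775059955232
267.9816211315011 104.4184209580389
[[512.3 208.5   8. ]
 [581.  -52.8   8. ]
 [703.8 -19.8   8. ]]
270.11535002523203 -75.27930371565971
127.13275651337844 15.026357464364622
```

```bash
cat >> h.py <<'E'
a=np.radians(97.5);Q=[float(np.cos(a)),float(np.sin(a)),0,0]
def press(x,y,z):
    env.reach([x,y,z+80+30],Q); env.move_l([x,y,z+80+5],rate=80)
    env.hold(.2); f0=env.read_state()["force"]
    hit=env.move_l([x,y,80+58],rate=20,f_stop=14)
    s=env.read_state(); print("hit",hit,"tipz",s["tool_pos"][2]-80,"dF",s["force"]-f0,s["time_s"])
    env.move_l([x,y,80+95],rate=60); env.hold(.2)
    s=env.read_state();print(s["tool_pos"],s["force"]-f0,s["time_s"])
E
python3 - <<'E'
from h import *
import cv2
set_gripper(0); print(env.read_state()["width"],env.read_state()["time_s"])
press(583.2,88.4,69)
for n in("scene","top"):cv2.imwrite(f"pics/{n}1.png",viewer.camera(n))
a=cv2.imread("pics/scene1.png")[130:260,265:415];cv2.imwrite("pics/scenec1.png",cv2.resize(a,None,fx=4,fy=4,interpolation=cv2.INTER_CUBIC))
E
```

```text
0.2745914913513201 1.4417
hit True tipz 62.31962479235932 dF [-0.40238848 -0.12203818  7.55034825] 4.925
[582.94722761  88.35156891 174.57420939] [0.8726784  0.07190664 0.38487068] 5.825
```

View pics/scenec1.png

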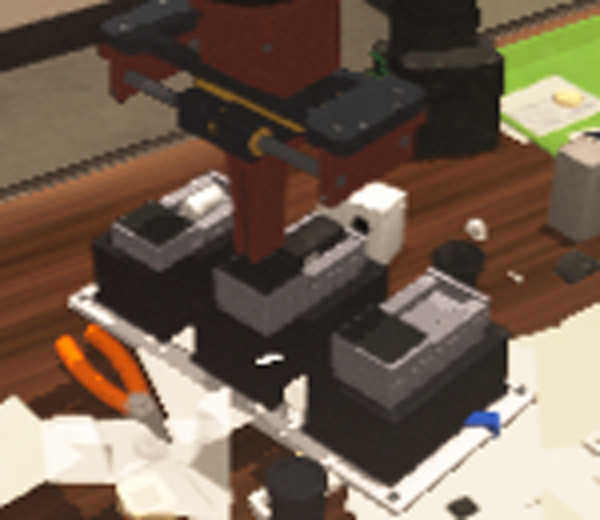

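The battery carrier's press bottomed at 62.3 mm. It now stands raised, level with the empty one. The empty carrier is next.

```bash
python3 - <<'E'
from h import *
import cv2
env.move_l([583,88.4,80+125],rate=100)
press(605.8,2.5,81)
env.move_l([605.8,2.5,80+130],rate=120)
env.reach([480,-150,330],Q)
for n in("scene","top"):cv2.imwrite(f"pics/{n}2.png",viewer.camera(n))
a=cv2.imread("pics/scene2.png")[150:260,265:415];cv2.imwrite("pics/scenec2.png",cv2.resize(a,None,fx=5,fy=5,interpolation=cv2.INTER_CUBIC))
a=cv2.imread("pics/top2.png")[125:235,230:385]
cv2.imwrite("pics/topc2.png",cv2.resize(a,None,fx=5,fy=5,interpolation=cv2.INTER_CUBIC))
print(env.read_state()["time_s"])
E
```

```text
hit True tipz 62.340765277702104 dF [-0.95118172 -0.15905355  7.80247912] 8.5833
[605.54899017   2.48085214 174.5561527 ] [-0.59861363 -0.86503957  0.05796535] 9.4833
10.9417
```

View pics/scenec2.png

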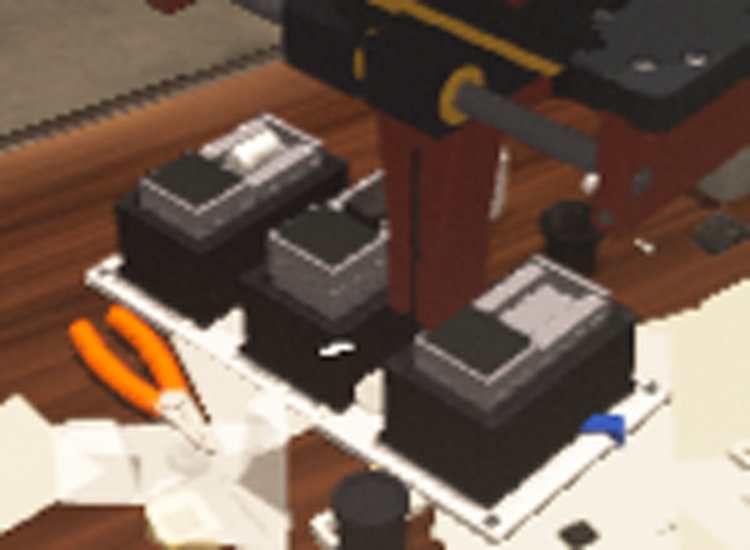

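View pics/topc2.png

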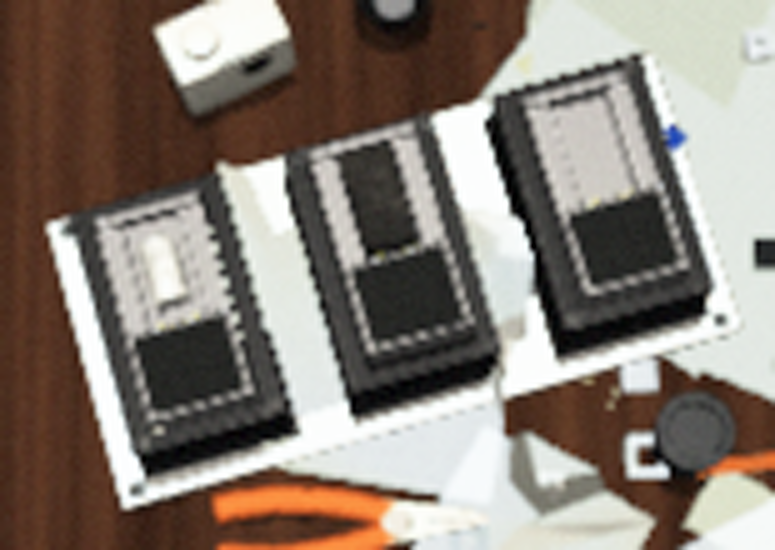

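Both pictures show the battery carrier raised, the empty one low and the cell carrier unchanged. The robot is clear of the dock.

```bash
python3 - <<'E'
from h import *
workorder.sign_off(); print(env.read_state()["time_s"])
E
```

```text
the job is handed in; nothing more can be done
the job is handed in; nothing more can be done
```

The dock is ready for a battery change, and I handed the job in at about 11 s of the 35 s allowed. With the gripper closed, I pressed the battery carrier's pad first so that it rose. I then pressed the empty carrier's pad so that it locked down.

- **Presses:** both stopped at a fingertip height of about 62.3 mm, against the bottom stop at 62 mm. The measured force was about 8 N on each.
- **Final pictures:** in the last pictures, from both cameras, the battery carrier stands raised with the block in its cradle and the empty carrier is down. The silver-cell carrier is locked as it was, and the arm is clear of the dock. In the side view the gripper hid part of the battery carrier, but the top view showed all of it.
- **Disagreements:** none of my checks failed. The two cameras agreed to within about 2 mm on the two pads I pressed, and to about 4 mm on the cell pad, which I did not touch.

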